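# Pack the food thermometer kit and shut its case

### The arm

A 6-joint arm with a two-finger parallel gripper is mounted at the origin on a cart in front of the work surface, level with it; the furniture and walls round the work are solid. World frame = base frame: x ahead of the robot, y to its left, z up, the work surface at z = 0. Lengths are in m, angles in degrees, forces in N, time in s.
With the tool pointing down it reaches from about 0.25 to 0.725 m from the base axis. Payload 9.7 kg.
Tool frame: the origin (TCP) lies on the centre line of the jaws, within the pads' length; the fingertips stand 17 mm ahead of it and the grasp point (between the pads) lies 2 mm behind it (bot.tip_extent is the distance from the TCP to the fingertips, in m); z points along the fingers, y is the line along which they close (so a half turn about z gives the same grasp; the last joint's range is limited). The gripper opens to 85 mm and grips with 20 to 120 N. Pads are 22 mm wide; open, the fingers measure 114 mm over their backs; the gripper's body (76 mm by 85 mm) begins 54 mm behind the grasp point. The pads swing forward as they close: fully open they stand 13 mm farther back than shut.
Start: joints at [65.374, 4.979, 10.078, 95.1, 0, 90], TCP at [0.229, 0.5, 0.248] pointing down, gripper open.
Joint ranges: [-179.16, 179.16], [-48.56, 103.87], [-65.8, 70.77], [-126.05, 130.52], [-82.76, 87.17], [-180, 180]. Speed limits (degrees/s): [127.2, 127.2, 147.25, 180, 180, 180].

### API

Orientations are given as [roll, pitch, yaw] about the fixed x, y, z axes, in that order (R = Rz(yaw) Ry(pitch) Rx(roll)).
In Python, from workcell import bot gives the robot as it stands.
- The arm moves only by the tool carry_out, never from a script. Its argument "moves" is text: rows parted by semicolons, each of 7 numbers parted by spaces: the shift along the tool's x, y, z in mm, then the turn, a rotation vector about the tool's x, y, z in degrees, then the finger opening in mm, from 0 to 85.4. A call has 1 to 20 rows; each row is the pose to reach, as a shift and turn from the pose commanded when the call began, along the tool's axes at that moment; what a row does not reach only later rows make up. A row lasts 1/10 s, in which the tool goes at most 50 mm and 8.59 degrees, less where a joint would pass 70% of its speed; a pose out of reach is approached as far as the arm can. A call with a gripper value outside its range is refused whole. The fingers move at their own pace and stop on an object; "force" is the grip in N (left out, the last holds). Time passes only in rows, so rows that repeat a pose let the fingers close. It gives the time, the measured TCP pose, the force, the opening and the grip force at its end, in the units of the state.
- bot.get_obs(): the state, without advancing time (a new reading comes with each control period).
- bot.camera(name): name is "side" or "top" or "wrist"; returns a dict with "img" (384x512x3 uint8, red, green, blue), "mtx" (3x3 intrinsics, pixels), "position" and "orientation" of the camera in the world; the wrist camera has in their place "mount" (4x4, takes a point from camera to tool coordinates, whose origin is the TCP and whose axes are the flange's). Camera axes: x right, y up, looking along -z (the intrinsics and any distortion apply to the point x, -y, -z); pixel columns grow to the right and rows downward; lengths in m; the calibration is good to about 2 mm. A picture is of the moment at which its call begins: read the wrist's pose just before it. There is no depth.
- bot.job_done(): hands the job in; it is judged then, once.
The state is a dict: "time": time; "q": joint angles; "qd": joint speeds; "joint_efforts": joint torques, N m; "ee_pos": TCP position; "tcp_rot": TCP orientation; "wrist_force": force on the tool from outside, world axes, zero at the start; "torque": the same for the moment, N m; "opening": finger opening in m; "grasp_force": force on a finger pad.
Only numpy, scipy, OpenCV 4.12 (cv2) and the standard library are available. Lean on these libraries where they do the work, as an engineer would, in place of code of your own. Each camera call takes 0.05 s, during which the arm holds its last target. There are 200 camera calls.

### The job

The food thermometer has been wiped down and its parts lie in the steel drain tray. Pack the kit: put the white meter and the probe each into its own shaped cutout in the open case, press each one fully home against the grip ribs so that it lies level, and only then shut the lid. Leave everything else where it is.

Things in the scene. Friction and masses are not known exactly. Their poses are not given: they have to be found in the camera images.
- meter: white hand-held meter lying on its back, display up; 130 mm long (own y), 30 mm high, 0.11 to 0.22 kg. From y = +15 to +65 mm the display head, 58 mm wide (x); from -65 to +15 mm the narrower grip, 46 mm wide. Origin: middle of length and width, on the underside; +y to the display end, +z up. Take it across the grip just behind its origin (y = -5 mm)
- probe: black plug-in probe: square handle with rounded edges, 80 mm long (own y -40 to +40 mm), 22 mm wide and 22 mm high, and a steel needle 4.4 mm thick from its +y end to y = +125 mm, 11 mm above the underside. 0.07 kg. Origin: middle of the handle, on the underside; +y to the needle's tip, +z up. Take it across the handle at its origin
- meter_seat (a point): where the meter's origin lies, with the same axes, when it is fully home, on its cutout's floor. The cutout is 22 mm deep below the insert's top and 2 mm wider than the meter on each side, its mouth bevelled 3 mm; the meter then stands 8 mm above the insert. It drops in loosely for 11 mm; four sprung rubber ribs in the side walls resist the last 11 mm (4 to 12 N) and hold it where it is left
- probe_seat (a point): where the probe's origin lies, with the same axes, when it is fully home, on its cutout's floor: 16 mm deep below the insert's top for the handle, 2 mm wider on each side, bevelled 3 mm, and a slot 10 mm wide for the needle. The probe then stands 6 mm above the insert. It drops in loosely for 8 mm; four sprung ribs resist the last 8 mm (4 to 12 N)
- kit_case: black case, fixed, 200 (own x) by 236 mm (own y), rim 50 mm high; its rigid grey insert (cutout floors paler) has its top 46 mm above the table. Origin: under its middle; +x to the hinge, +z up. A finger trench from x = -83 to +69 mm, y = -47 to -3 mm, 30 mm deep, crosses the insert under the middles of both cutouts: room for fingers 24 mm beside each part. Other cutouts hold a marker and sachets
- case_lid (a joint): the case lid's angle in rad: 0 is shut, 1.85 is fully open (leaning back). It stays put when left anywhere between about 1.3 and 1.85; pushed forward below that it falls shut by itself, slowly (damped). With the lid shut there are only 3 mm of room above a meter that is home and 5 mm above the probe
- case_lid_hinge (a point): middle of the lid's hinge line, at the back edge of the case, 50 mm above the table; the line runs along its y; x points away from the case, z up
- case_lid_edge (a point): middle of the lid's free edge, 200 mm from the hinge line and half-way through the lid's thickness; the lid is 236 mm wide and 13 mm thick there. Its x runs from the edge towards the hinge, its z points out of the lid's outer face (up when shut, to the back when open)
- drain_tray: the shallow steel drain tray, fixed, 230 mm (own x) by 300 mm (own y), floor 2 mm thick, rim 12 to 15 mm high. Origin: under its middle
- teaspoon: a teaspoon lying in the tray, 132 mm long; a bystander
- tape_roll: a roll of tape, 100 mm across and 25 mm high, on the table; a bystander. Origin at the underside's middle
- flat_packet: a flat teal packet with yellow ends, 188 x 80 x 11 mm, on the table; a bystander
- call_bell: a counter bell, 74 mm across and 59 mm high, on the table; a bystander
- sauce_bowl: a small sauce bowl, 76 mm across and 30 mm high, on the table; a bystander

How it is judged:
By the outcome, as a careful person would: the job done as asked, in the order asked, and still so for the second after the job is handed in, with the robot touching nothing.
It also fails if it takes over 72 s, if anything falls off the work surface, if the arm or the gripper's body presses on something with over 40 N, if the wrist force passes 120 N, or if a joint passes its speed limit or range.

## Working session

There is one attempt and no reset: what is moved stays moved. The work goes in short steps, Python scripts to look and compute and a tool call to move; the robot and the scene stay as the last step left them, time stands still between calls to the robot, and variables do not carry over. Pictures are saved under pics/ and viewed, at most 10 in all, crops included, and the job is handed in when it is done.

Besides the shell and the picture viewer there is one more tool, called after "Request:" as a command line: name --argument value ..., lists and objects as JSON in quotes. carry_out: Moves the arm, as the interface text tells. Its arguments: {"type":"object","properties":{"moves":{"type":"string"},"force":{"type":"number"}},"required":["moves"]}

```bash
ls; mkdir -p pics
python3 - <<'E'
from workcell import bot
import cv2
o=bot.get_obs();print(o)
for n in("top","side"):
    c=bot.camera(n);print(n,c["mtx"],c["position"],c["orientation"],[k for k in c])
    cv2.imwrite(f"pics/{n}0.png",cv2.resize(c["img"][:,:,::-1],(800,600),interpolation=cv2.INTER_CUBIC))
    cv2.imwrite(f"pics/{n}raw.png",c["img"][:,:,::-1])
E
```

```text
pics
{'time': 0.0, 'q': array([ 6.53751506e+01,  5.01047611e+00,  1.00326566e+01,  9.51014101e+01,
       -1.05435301e-03,  9.00025588e+01]), 'qd': array([ 0.06410683,  0.07013432, -0.11963421, -0.06005987,  0.07981541,
        0.07426101]), 'joint_efforts': array([-2.78887474e-04, -5.20391536e+01,  4.64798570e+01,  1.64016680e-02,
        2.24717037e-04,  9.68665574e-06]), 'ee_pos': array([0.22907934, 0.49976804, 0.24757296]), 'tcp_rot': array([-1.79920770e+02,  1.05789035e-03,  1.55372593e+02]), 'wrist_force': array([ 0.12127375, -0.23583413,  0.33877704]), 'torque': array([ 0.01074883,  0.03237259, -0.01526365]), 'grasp_force': 0.0, 'opening': 0.08536948642616153}
top [[382.03674068   0.         263.24650474]
 [  0.         382.03674068 198.18453946]
 [  0.           0.           1.        ]] [0.31200568 0.0077717  1.22410667] [  9.13859941  -0.60653685 -90.39015058] ['img', 'mtx', 'position', 'orientation']
side [[410.84566894   0.         253.25343721]
 [  0.         410.84566894 191.68728483]
 [  0.           0.           1.        ]] [ 0.35778071 -0.93269977  0.85393302] [50.33011478 -0.41890008 -9.41803719] ['img', 'mtx', 'position', 'orientation']
```

View pics/top0.png

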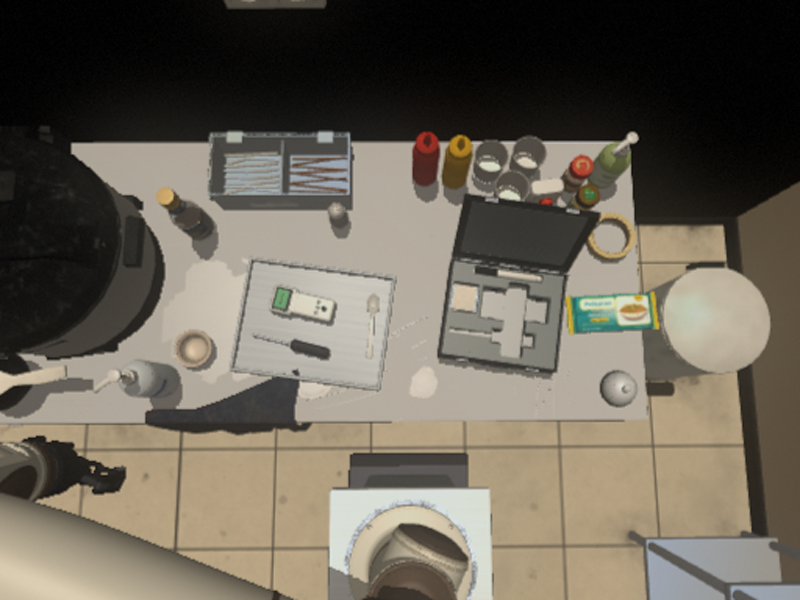

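View pics/side0.png

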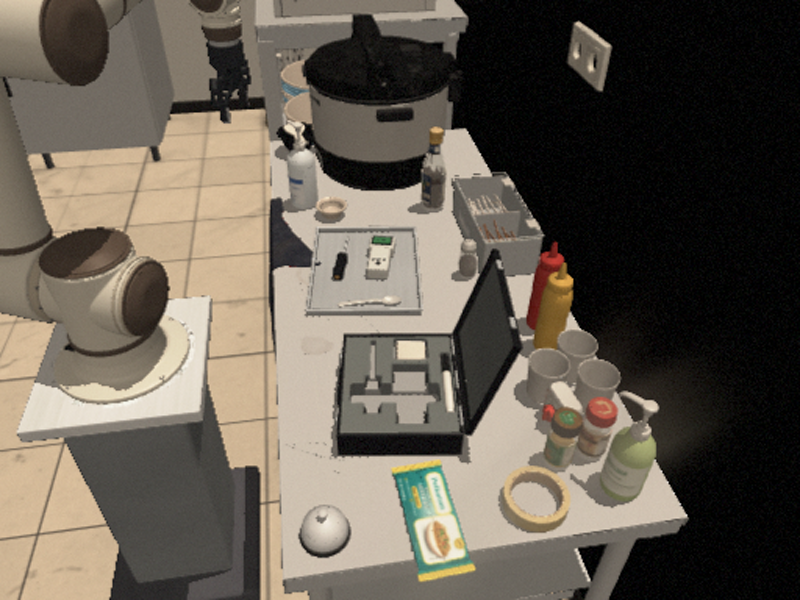

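The top view (800x600) shows the meter at about (304,304) with its display to the left, the probe handle at (310,348) with its needle to the left, and the case at about (505,310) with its lid open towards +x. The meter cutout is at about (515,306) and the probe handle cutout at about (515,342).

```bash
cat > h.py <<'E'
import numpy as np, cv2
from scipy.spatial.transform import Rotation as R
from workcell import bot
def rpy(a): return R.from_euler('xyz',a,degrees=True).as_matrix()
def cam(name,fn=None):
    o=bot.get_obs(); c=bot.camera(name)
    if name=="wrist":
        T=np.eye(4);T[:3,:3]=rpy(o["tcp_rot"]);T[:3,3]=o["ee_pos"];T=T@c["mount"]
        Rc,p=T[:3,:3],T[:3,3]
    else: Rc,p=rpy(c["orientation"]),np.array(c["position"])
    if fn: cv2.imwrite(f"pics/{fn}.png",c["img"][:,:,::-1]); np.savez(f"pics/{fn}.npz",K=c["mtx"],R=Rc,p=p)
    return c
def load(fn): d=np.load(f"pics/{fn}.npz"); return d["K"],d["R"],d["p"]
def ray(C,u,v,z):
    K,Rc,p=C; d=np.linalg.inv(K)@[u,v,1]; d=Rc@(d*[1,-1,-1]); return p+d*(z-p[2])/d[2]
def proj(C,P):
    K,Rc,p=C; q=(np.atleast_2d(P)-p)@Rc*[1,-1,-1]; q=q@K.T; return q[:,:2]/q[:,2:]
def tomove(pos,rot):
    "shift (mm) and rotvec (deg) in tool axes from current measured pose"
    o=bot.get_obs(); A=rpy(o["tcp_rot"]); s=A.T@(np.array(pos)-o["ee_pos"])*1000
    w=R.from_matrix(A.T@rpy(rot)).as_rotvec(degrees=True); return s.round(1),w.round(2)
E
python3 - <<'E'
from h import *
cam("top","t1"); C=load("t1"); s=.64
for n,u,v,z in[("meter",304,304,.03),("head",274,297,.03),("tail",335,312,.03),("handle",310,348,.02),("tip",253,335,.013),("hL",290,343,.02),("hR",329,354,.02),("caseNL",440,360,.05),("caseNR",560,372,.05),("caseFL",452,262,.05),("caseFR",568,275,.05),("msocket",515,306,.046),("trayc",313,323,.0)]:
    print(n,ray(C,u*s,v*s,z).round(3))
cam("wrist","w0"); c=bot.camera("wrist"); print(c["mount"].round(3),c["mtx"].round(1))
im=cv2.imread("pics/t1.png"); cr=im[140:260,140:390]; cv2.imwrite("pics/t1c.png",cv2.resize(cr,(800,384),interpolation=cv2.INTER_CUBIC))
print(tomove([.33,.19,.30],[180,0,90]))
E
```

```text
meter [0.517 0.211 0.03 ]
head [0.531 0.272 0.03 ]
tail [0.5   0.148 0.03 ]
handle [0.428 0.199 0.02 ]
tip [0.456 0.316 0.013]
hL [0.439 0.239 0.02 ]
hR [0.416 0.16  0.02 ]
caseNL [ 0.4   -0.062  0.05 ]
caseNR [ 0.375 -0.297  0.05 ]
caseFL [ 0.598 -0.089  0.05 ]
caseFR [ 0.57  -0.322  0.05 ]
msocket [ 0.508 -0.214  0.046]
trayc [0.482 0.197 0.   ]
[[-0.001  0.95   0.313  0.08 ]
 [ 1.     0.001  0.001  0.   ]
 [ 0.001  0.313 -0.95  -0.125]
 [ 0.     0.     0.     1.   ]] [[310.8   0.  252.4]
 [  0.  310.8 191.6]
 [  0.    0.    1. ]]
(array([-220.8, -239.7,  -51.9]), array([-3.000e-02,  2.000e-02,  6.537e+01]))
```

Run:
```python
from h import *
print(bot.tip_extent,tomove([.475,.22,.2],[180,0,76]))
```

```text
0.017 (array([-340.1, -152. ,   48.1]), array([-3.000e-02,  3.000e-02,  7.937e+01]))
```

View pics/t1c.png

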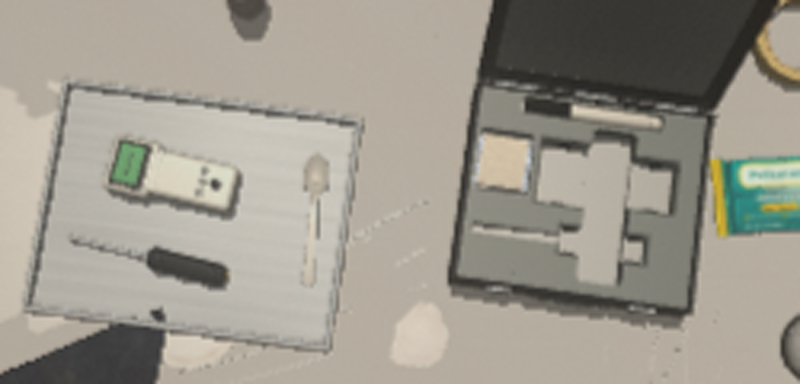

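The crop confirms the layout: the meter head goes to the left in the cutout, and the trench is at about (605,210). I'll move above the tray.

Request:
carry_out --moves "-340 -152 48 0 0 79.4 85;-340 -152 48 0 0 79.4 85;-340 -152 48 0 0 79.4 85;-340 -152 48 0 0 79.4 85;-340 -152 48 0 0 79.4 85;-340 -152 48 0 0 79.4 85;-340 -152 48 0 0 79.4 85;-340 -152 48 0 0 79.4 85;-340 -152 48 0 0 79.4 85;-340 -152 48 0 0 79.4 85;-340 -152 48 0 0 79.4 85;-340 -152 48 0 0 79.4 85;-340 -152 48 0 0 79.4 85"

```text
time: 1.55
ee_pos: [0.4748, 0.2203, 0.2003]
tcp_rot: [180.0, -0.0, 76.1]
wrist_force: [-0.5, 0.7, 0.5]
opening: 0.0851
grasp_force: 0.0
```

Run:
```python
from h import *
cam("wrist","w1"); im=cv2.imread("pics/w1.png"); cv2.imwrite("pics/w1b.png",cv2.resize(im,(800,600),interpolation=cv2.INTER_CUBIC))
print(tomove([.485,-.185,.22],[180,0,83]))
```

```text
(array([-390.9,  107.6,  -19.7]), array([ 0.  ,  0.  , -6.95]))
```

View pics/w1b.png

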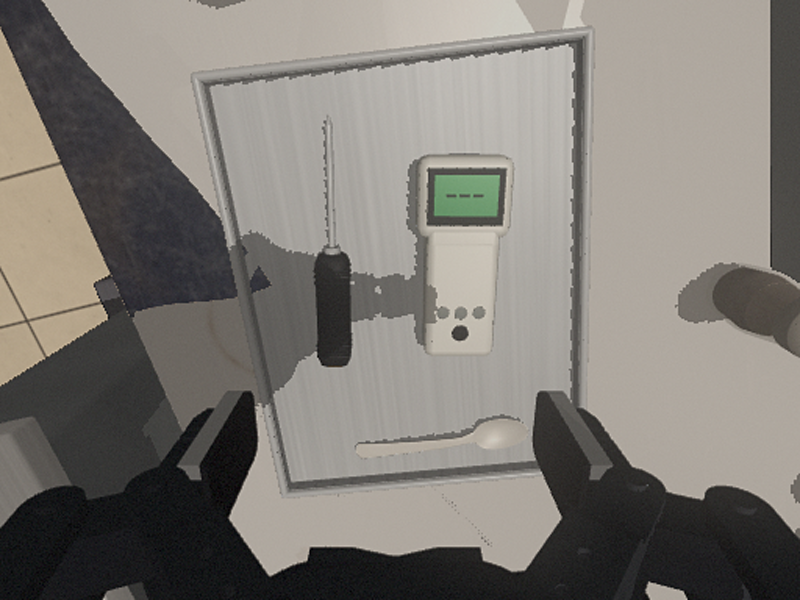

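The wrist view shows the meter with its head spanning columns 417–514, its far end at row 153, its near end at row 355, and its grip spanning columns 427–496. The probe needle tip is at (329,115) and the handle runs from (332,250) to (335,366), columns 315–351. I'll move over the case.

Request:
carry_out --moves "-391 108 -20 0 0 -7 85;-391 108 -20 0 0 -7 85;-391 108 -20 0 0 -7 85;-391 108 -20 0 0 -7 85;-391 108 -20 0 0 -7 85;-391 108 -20 0 0 -7 85;-391 108 -20 0 0 -7 85;-391 108 -20 0 0 -7 85;-391 108 -20 0 0 -7 85;-391 108 -20 0 0 -7 85;-391 108 -20 0 0 -7 85;-391 108 -20 0 0 -7 85"

```text
time: 2.8
ee_pos: [0.4851, -0.184, 0.2203]
tcp_rot: [180.0, -0.0, 83.1]
wrist_force: [-0.1, -0.0, -0.3]
opening: 0.0847
grasp_force: 0.0
```

Run:
```python
from h import *
C=load("w1"); k=.64
f=lambda u,v,z:ray(C,u*k,v*k,z)[:2]*1000
print("head L/R",f(417,190,.03),f(514,190,.03),"far",f(466,153,.03),"near",f(460,355,.03))
print("grip",f(428,250,.03),f(498,250,.03),f(426,345,.03),f(493,345,.03))
print("tip",f(329,115,.013),"hfar",f(332,250,.02),"hnear",f(335,366,.02),"hL",f(315,305,.015),"hR",f(351,305,.015))
a=f(466,153,.03)-f(460,355,.03);print("len,yaw",np.hypot(*a),np.degrees(np.arctan2(a[1],a[0]))-90)
a=f(329,115,.013)-f(335,366,.02);print("len,yaw",np.hypot(*a),np.degrees(np.arctan2(a[1],a[0]))-90)
cam("wrist","w2"); im=cv2.imread("pics/w2.png"); cv2.imwrite("pics/w2b.png",cv2.resize(im,(800,600),interpolation=cv2.INTER_CUBIC))
```

```text
head L/R [500.69129563 267.41295837] [556.76909354 253.44756715] far [533.17324375 281.08184222] near [503.97283826 155.69704101]
grip [499.01574343 230.29256978] [541.0836142  219.81608609] [483.62611717 168.21735343] [526.57884471 157.52038365]
tip [459.73667857 321.46670345] hfar [439.5168856  242.82760317] hnear [418.52415304 163.6058505 ] hL [416.84782385 208.33156708] hR [440.43677045 202.45699307]
len,yaw 128.74009497969863 -13.109730596515789
len,yaw 163.15183466244596 -14.631555344329612
```

View pics/w2b.png

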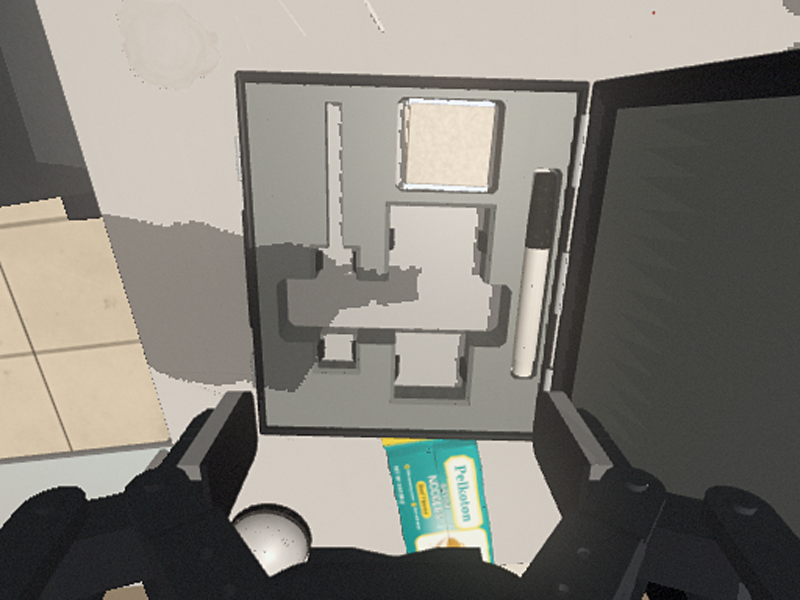

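Run:
```python
from h import *
C=load("w2"); k=.64
f=lambda u,v,z:ray(C,u*k,v*k,z)[:2]*1000
fl,fr,nl=f(237,72,.05),f(588,82,.05),f(261,433,.05)
print(fl,fr,nl,np.hypot(*(fl-nl)),np.hypot(*(fr-fl)))
print([np.degrees(np.arctan2(a[1],a[0])) for a in (fl-nl,fr-fl)])
s=3.5;x0,y1=.40,-.155   # px/mm; rectify z=.046
w,h=560,595
dst=np.float32([[0,0],[w,0],[w,h],[0,h]]); 
P=[[x0+u/s/1000,y1-v/s/1000,.046] for u,v in dst]
src=proj(C,np.array(P)).astype(np.float32)
H=cv2.getPerspectiveTransform(src,dst); cv2.imwrite("pics/rect.png",cv2.warpPerspective(cv2.imread("pics/w2.png"),H,(w,h),flags=cv2.INTER_CUBIC))
```

```text
[412.83086551 -58.25898998] [606.02331049 -86.95996558] [ 378.11310187 -287.62285388] 231.97651857838528 195.31274100102968
[np.float64(81.39273698351445), np.float64(-8.450147007855644)]
```

View pics/rect.png

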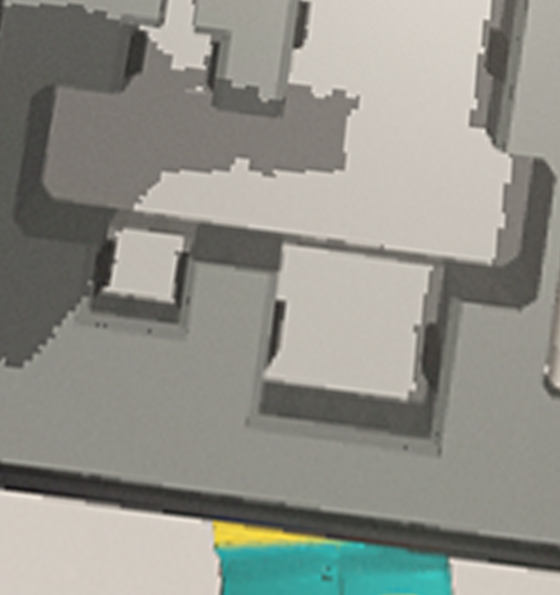

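Run:
```python
from h import *
C=load("w2"); k=.64
f=lambda u,v,z=.046:ray(C,u*k,v*k,z)[:2]*1000
d=np.array([np.sin(np.radians(8.4)),np.cos(np.radians(8.4))])
far=(f(386,203)+f(494,206))/2; near=np.array([498.,-280.4]); print("M",far,far-near,np.hypot(*(far-near)),(far+near)/2, np.hypot(*(f(386,203)-f(494,206))))
far=(f(314,246)+f(357,246))/2; near=np.array([437.6,-248.4]); print("P",far,np.hypot(*(far-near)),(far+near)/2,"slotend",f(334,102),"->", f(334,102)-d*125)
print("pp",ray(C,C[0][0,2],C[0][1,2],.046))
print(tomove([.5174,.2135,.10],[180,0,76.5]))
```

```text
M [ 518.21481977 -144.84884667] [ 20.21481977 135.55115333] 137.05018827716253 [ 508.10740989 -212.62442334] 65.90896748110994
P [ 450.86952355 -162.52845655] 86.8907488192028 [ 444.23476177 -205.46422827] slotend [463.3215852  -79.70873735] -> [ 445.06120663 -203.36777897]
pp [ 0.48322407 -0.201929    0.046     ]
(array([398.5, -15.7, 120.5]), array([ 0.01, -0.01,  6.6 ]))
```

Request:
carry_out --moves "398.5 -15.7 120 0 0 6.6 72;398.5 -15.7 120 0 0 6.6 72;398.5 -15.7 120 0 0 6.6 72;398.5 -15.7 120 0 0 6.6 72;398.5 -15.7 120 0 0 6.6 72;398.5 -15.7 120 0 0 6.6 72;398.5 -15.7 120 0 0 6.6 72;398.5 -15.7 120 0 0 6.6 72;398.5 -15.7 120 0 0 6.6 72;398.5 -15.7 120 0 0 6.6 72;398.5 -15.7 120 0 0 6.6 72;398.5 -15.7 120 0 0 6.6 72"

```text
time: 4.05
ee_pos: [0.5182, 0.2112, 0.101]
tcp_rot: [180.0, -0.0, 76.3]
wrist_force: [-0.2, 0.4, 0.1]
opening: 0.0724
grasp_force: 0.0
```

Run:
```python
from h import *
print(tomove([.5174,.2135,.022],[180,0,76.5]))
```

```text
(array([ 2. , -1.4, 79. ]), array([ 0.04, -0.02, -0.16]))
```

Request:
carry_out --moves "0 0 40 0 0 0 72;0 0 65 0 0 0 72;0 0 78 0 0 0 72;0 0 78 0 0 0 72;0 0 78 0 0 0 72;0 0 78 0 0 0 35;0 0 78 0 0 0 35;0 0 78 0 0 0 35;0 0 78 0 0 0 35;0 0 78 0 0 0 35;0 0 78 0 0 0 35;0 0 78 0 0 0 35" --force 60

```text
time: 5.25
ee_pos: [0.519, 0.2123, 0.024]
tcp_rot: [179.9, -0.1, 76.4]
wrist_force: [-0.3, -2.0, 6.3]
opening: 0.0451
grasp_force: 62.9
```

Request:
carry_out --moves "0 0 -15 0 0 0 35;0 0 -50 0 0 0 35;0 0 -90 0 0 0 35;0 0 -90 0 0 0 35;0 0 -90 0 0 0 35;0 0 -90 0 0 0 35"

```text
time: 5.85
ee_pos: [0.5177, 0.2119, 0.1117]
tcp_rot: [-179.9, 0.0, 76.4]
wrist_force: [0.0, -0.3, -1.6]
opening: 0.0452
grasp_force: 61.9
```

Run:
```python
from h import *
for i in range(3):
    o=bot.get_obs();print(o["ee_pos"],o["tcp_rot"],o["wrist_force"],o["opening"],o["grasp_force"]); bot.camera("top")
cam("wrist","w3"); im=cv2.imread("pics/w3.png"); cv2.imwrite("pics/w3b.png",cv2.resize(im,(800,600),interpolation=cv2.INTER_CUBIC))
```

```text
[0.51765705 0.21189411 0.111671  ] [-1.79946200e+02  4.08772352e-02  7.63794864e+01] [ 5.03422012e-04 -2.69153907e-01 -1.55389267e+00] 0.04518190645330684 61.94593548774719
[0.5174916  0.21181771 0.11124907] [-1.79912324e+02  6.36558473e-02  7.63786387e+01] [ 0.1711912  -1.99824367 -1.45955988] 0.04495566755483108 61.945788860321045
[0.51744315 0.21178268 0.11107011] [-1.79898736e+02  7.18071101e-02  7.63749161e+01] [-0.2179788  -0.54353861 -2.27144205] 0.044797171834381415 61.945027112960815
```

View pics/w3b.png

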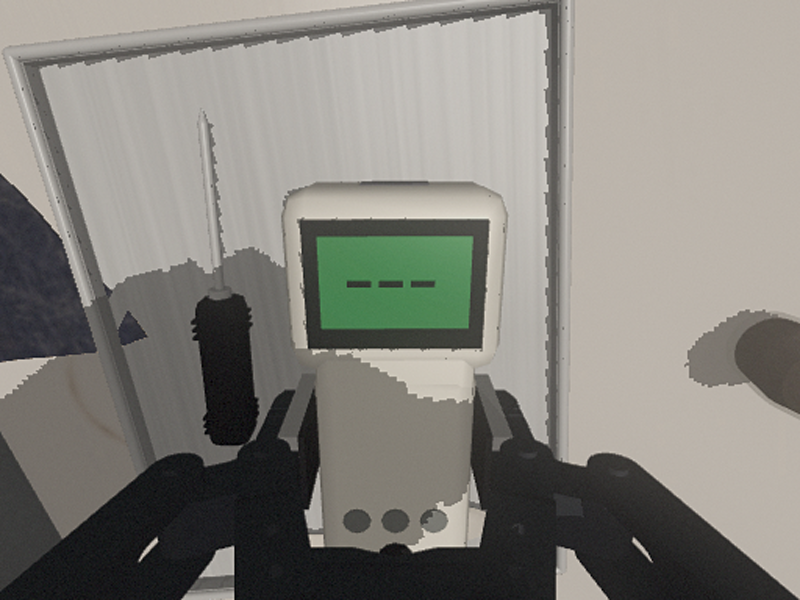

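The view shows the meter held level and centred in the jaws: head edges at columns 283 and 507, far end at row 183, head/grip step at row 362.

Run:
```python
from h import *
C=load("w3"); k=.64; o=bot.get_obs(); A=rpy(o["tcp_rot"])
zt=o["ee_pos"][2]+.008
for u,v in((395,183),(395,362),(283,230),(507,230)): print(A.T@(ray(C,u*k,v*k,zt)-o["ee_pos"])*1000)
t=np.radians(8.4);d=np.array([np.sin(t),np.cos(t)]);p=np.array([.5084,-.2127])-.005*d;print(p)
print(tomove([*p,.13],[180,0,81.6]))
```

```text
[70.99802478  0.41525839 -8.07644725]
[24.82938185  0.39619716 -8.0271128 ]
[ 59.93314659 -26.64765856  -8.02482631]
[59.90668797 27.44774185 -8.10436141]
[ 0.50766958 -0.21764636]
(array([-419.8,   91.5,  -18.4]), array([-0.09,  0.06, -5.23]))
```

Request:
carry_out --moves "-422 92 -19 0 0 -5.2 35;-422 92 -19 0 0 -5.2 35;-422 92 -19 0 0 -5.2 35;-422 92 -19 0 0 -5.2 35;-422 92 -19 0 0 -5.2 35;-422 92 -19 0 0 -5.2 35;-422 92 -19 0 0 -5.2 35;-422 92 -19 0 0 -5.2 35;-422 92 -19 0 0 -5.2 35;-422 92 -19 0 0 -5.2 35;-422 92 -19 0 0 -5.2 35;-422 92 -19 0 0 -5.2 35;-422 92 -19 0 0 -5.2 35;-422 92 -19 0 0 -5.2 35"

```text
time: 7.45
ee_pos: [0.5083, -0.2188, 0.1313]
tcp_rot: [180.0, -0.0, 81.7]
wrist_force: [0.8, 1.2, -1.1]
opening: 0.0447
grasp_force: 61.8
```

Run:
```python
from h import *
o=bot.get_obs();print(o["ee_pos"],o["tcp_rot"])
t=np.radians(8.4);d=np.array([np.sin(t),np.cos(t)]);p=np.array([.5084,-.2127])-.0075*d;print(p)
print(tomove([*p,.075],[180,0,81.6]))
```

```text
[ 0.50827236 -0.21877403  0.13131271] [ 1.79998652e+02 -2.57250769e-03  8.16607637e+01]
[ 0.50730438 -0.22011954]
(array([-1.5, -0.8, 56.3]), array([ 0.  , -0.  ,  0.06]))
```

Request:
carry_out --moves "-1.5 -1 30 0 0 0 35;-1.5 -1 56 0 0 0 35;-1.5 -1 56 0 0 0 35;-1.5 -1 56 0 0 0 35"

```text
time: 7.85
ee_pos: [0.5069, -0.2206, 0.0757]
tcp_rot: [-180.0, -0.0, 81.6]
wrist_force: [0.1, 0.2, -0.8]
opening: 0.0451
grasp_force: 61.8
```

Run:
```python
from h import *
o=bot.get_obs();print(o["ee_pos"],o["wrist_force"])
cam("wrist","w4"); im=cv2.imread("pics/w4.png")[60:320,130:420]; cv2.imwrite("pics/w4b.png",cv2.resize(im,None,fx=2.3,fy=2.3,interpolation=cv2.INTER_CUBIC))
```

```text
[ 0.50685568 -0.22059408  0.0757458 ] [ 0.06155543  0.22429919 -0.81660451]
```

View pics/w4b.png

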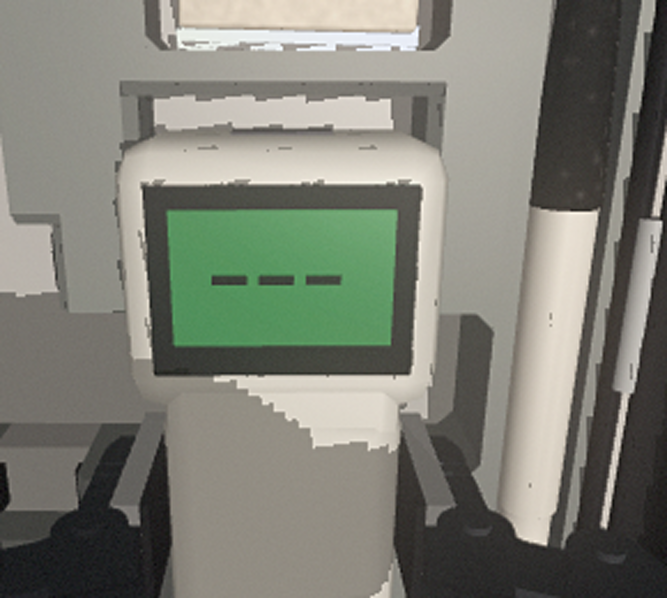

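Run:
```python
from h import *
C=load("w4"); o=bot.get_obs(); A=rpy(o["tcp_rot"])
g=lambda u,v,z:(A.T@(ray(C,130+u/2.3,60+v/2.3,z)-o["ee_pos"])*1000).round(1)
print("mouth",g(121,82,.046),g(446,82,.046))
for z in(.055,.07,.083): print("far end",z,g(282,131,z))
print("head w",g(121,240,.07),g(443,240,.07)); print("step",g(282,400,.083))
print("trench R",g(490,400,.046),"cut floor far",g(280,96,.024))
```

```text
mouth [ 78.1 -33.5  30.6] [78.  33.7 30.7]
far end 0.055 [68.9 -0.2 21.6]
far end 0.07 [70.2 -0.2  6.6]
far end 0.083 [71.3 -0.2 -6.4]
head w [ 50.3 -30.3   6.6] [50.3 29.9  6.7]
step [23.6 -0.2 -6.4]
trench R [ 5.6 49.4 30.7] cut floor far [74.4 -0.7 52.6]
```

The crop shows the meter laterally centred over its cutout. The mouth's far edge is at row 82 and the meter's far end is at row 131, so it needs about +2 mm along tool x. I'll lower it part way.

Request:
carry_out --moves "2 0 5 0 0 0 35;2 0 10 0 0 0 35;2 0 15 0 0 0 35;2 0 18 0 0 0 35;2 0 18 0 0 0 35;2 0 18 0 0 0 35"

```text
time: 8.5
ee_pos: [0.507, -0.2189, 0.0569]
tcp_rot: [-180.0, -0.0, 81.6]
wrist_force: [0.5, 2.5, -4.7]
opening: 0.0446
grasp_force: 62.0
```

Request:
carry_out --moves "0 0 3 0 0 0 35;0 0 6 0 0 0 35;0 0 9 0 0 0 35;0 0 11 0 0 0 35;0 0 12 0 0 0 35;0 0 12 0 0 0 35;0 0 12 0 0 0 35"

```text
time: 9.2
ee_pos: [0.5077, -0.219, 0.0461]
tcp_rot: [179.9, -0.0, 81.6]
wrist_force: [-0.9, 4.1, 5.6]
opening: 0.0453
grasp_force: 62.9
```

Request:
carry_out --moves "0 0 1 0 0 0 35;0 0 2 0 0 0 35;0 0 3 0 0 0 35;0 0 3 0 0 0 35;0 0 3 0 0 0 35"

```text
time: 9.7
ee_pos: [0.5077, -0.219, 0.046]
tcp_rot: [179.8, 0.0, 81.6]
wrist_force: [-10.1, 7.6, 30.0]
opening: 0.0448
grasp_force: 65.8
```

It has bottomed out (z unchanged at 30 N). I'll ease off, release and lift.

Request:
carry_out --moves "0 0 -2.5 0 0 0 35;0 0 -2.5 0 0 0 57;0 0 -2.5 0 0 0 57;0 0 -2.5 0 0 0 57;0 0 -2.5 0 0 0 57;0 0 -20 0 0 0 57;0 0 -60 0 0 0 57;0 0 -100 0 0 0 57;0 0 -100 0 0 0 57;0 0 -100 0 0 0 57"

```text
time: 10.7
ee_pos: [0.5077, -0.2194, 0.1429]
tcp_rot: [179.9, 0.0, 81.6]
wrist_force: [0.5, 0.1, -1.2]
opening: 0.0568
grasp_force: 0.0
```

Run:
```python
from h import *
cam("wrist","w5"); cam("side","s5"); im=cv2.imread("pics/w5.png")[60:320,100:420]; a=cv2.resize(im,(640,520),interpolation=cv2.INTER_CUBIC)
C=load("s5"); u,v=proj(C,[.5,-.21,.05])[0].astype(int); b=cv2.resize(cv2.imread("pics/s5.png")[v-40:v+40,u-40:u+40],(160,520))
cv2.imwrite("pics/w5b.png",a)
t=np.radians(14.6);d=np.array([np.sin(t),np.cos(t)])
print(tomove([.4286,.2035,.10],[180,0,75.4]))
```

```text
(array([ 406.5, -139.1,   41.3]), array([-0.1 , -0.01,  6.17]))
```

View pics/w5b.png

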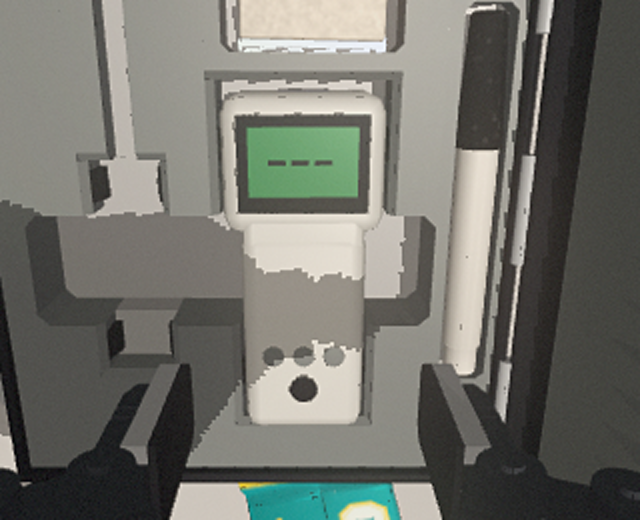

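The meter is in its cutout and aligned (head far end at row 93 against the mouth at row 72). The probe's handle mouth corners read far (78,154)–(165,154) and near (107,368)–(185,367).

Request:
carry_out --moves "406 -139 0 0 0 6.2 48;406 -139 0 0 0 6.2 48;406 -139 41 0 0 6.2 48;406 -139 41 0 0 6.2 48;406 -139 41 0 0 6.2 48;406 -139 41 0 0 6.2 48;406 -139 41 0 0 6.2 48;406 -139 41 0 0 6.2 48;406 -139 41 0 0 6.2 48;406 -139 41 0 0 6.2 48;406 -139 41 0 0 6.2 48;406 -139 41 0 0 6.2 48;406 -139 41 0 0 6.2 48"

```text
time: 12.1
ee_pos: [0.4294, 0.2018, 0.1011]
tcp_rot: [-180.0, 0.0, 75.3]
wrist_force: [0.1, 0.1, 0.2]
opening: 0.0481
grasp_force: 0.0
```

Run:
```python
from h import *
C=load("w5"); g=lambda u,v,z=.046: (ray(C,100+u/2,60+v/2,z)*1000)[:2].round(1)
f=(g(78,154)+g(165,154))/2; n=(g(105,368)+g(185,367))/2
print("probe",f,n,np.hypot(*(f-n)),(f+n)/2,np.hypot(*(g(78,154)-g(165,154))),"slot dir",g(108,20),g(114,140))
f=(g(205,72)+g(403,72))/2; n=(g(236,426)+g(371,426))/2; print("meter",f,n,np.hypot(*(f-n)),(f+n)/2, "head ctr",g(303,93,.05))
o=bot.get_obs();print(o["ee_pos"],o["tcp_rot"]); print(tomove([.4286,.2025,.021],[180,0,75.4]))
cam("wrist","w6"); im=cv2.imread("pics/w6.png"); C=load("w6"); t=np.radians(14.6);d=np.array([np.sin(t),np.cos(t)])
# dark-handle segmentation in metric rectification at z=.02
s=4.;w,h=480,800;x0,y1=.37,.33
dst=np.float32([[0,0],[w,0],[w,h],[0,h]]);src=proj(C,np.array([[x0+u/s/1e3,y1-v/s/1e3,.016] for u,v in dst])).astype(np.float32)
r=cv2.warpPerspective(im,cv2.getPerspectiveTransform(src,dst),(w,h)); m=(r.max(2)<45).astype(np.uint8)
k,l,st,ce=cv2.connectedComponentsWithStats(m)
for i in np.argsort(-st[1:,4])[:4]+1:
    ys,xs=np.where(l==i); (c,sz,a)=cv2.minAreaRect(np.c_[xs,ys].astype(np.float32)); print("blob",x0*1e3+c[0]/s,y1*1e3-c[1]/s,np.array(sz)/s,a)
```

```text
probe [ 450.9 -162.1] [ 439.9  -245.95] 84.56844860821319 [ 445.4   -204.025] 30.943820061524367 slot dir [ 457.1 -118.2] [ 449.5 -156.9]
meter [ 519.1 -144.1] [ 498.3 -281.8] 139.2620910370083 [ 508.7  -212.95] head ctr [ 517.7 -150.7]
[0.42939073 0.20180256 0.10110401] [-1.79990314e+02  1.93416885e-02  7.52801750e+01]
(array([ 0.5, -0.9, 80.1]), array([-0.01,  0.02, -0.12]))
blob 423.0593032836914 186.86367797851562 [20.99298859 50.56307983] 15.780754089355469
blob 375.6124987602234 163.21249389648438 [11.62137127 49.01530838] 18.434946060180664
blob 473.625 325.75 [ 8.5  32.25] 90.0
blob 431.69561767578125 179.93739318847656 [1.2524848  6.47801638] 19.179006576538086
```

Request:
carry_out --moves "0 -1 40 0 0 0 48;0 -1 65 0 0 0 48;0 -1 78 0 0 0 48;0 -1 78 0 0 0 48;0 -1 78 0 0 0 48;0 -1 78 0 0 0 12;0 -1 78 0 0 0 12;0 -1 78 0 0 0 12;0 -1 78 0 0 0 12;0 -1 78 0 0 0 12;0 -1 78 0 0 0 12;0 -1 78 0 0 0 12"

```text
time: 13.35
ee_pos: [0.4291, 0.2035, 0.0248]
tcp_rot: [179.9, -0.1, 75.4]
wrist_force: [0.3, -1.2, 6.8]
opening: 0.0207
grasp_force: 59.6
```

Request:
carry_out --moves "0 0 -15 0 0 0 12;0 0 -50 0 0 0 12;0 0 -90 0 0 0 12;0 0 -90 0 0 0 12;0 0 -90 0 0 0 12;0 0 -90 0 0 0 12"

```text
time: 13.95
ee_pos: [0.4278, 0.203, 0.1124]
tcp_rot: [-180.0, 0.0, 75.4]
wrist_force: [-1.8, 0.5, -0.0]
opening: 0.0201
grasp_force: 58.9
```

Run:
```python
from h import *
t=np.radians(8.4);d=np.array([np.sin(t),np.cos(t)]);p=np.array([.4446,-.2047])
print(tomove([*p,.11],[180,0,81.6]))
cam("wrist","w7"); im=cv2.imread("pics/w7.png"); C=load("w7"); o=bot.get_obs(); A=rpy(o["tcp_rot"])
# needle / handle in tool metric frame: rectify plane z=tcp-.010 (tool coords)
s=4.;w,h=240,640
dst=np.float32([[0,0],[w,0],[w,h],[0,h]])
src=proj(C,np.array([o["ee_pos"]+A@[.150-v/s/1e3,-.03+u/s/1e3,.010] for u,v in dst])).astype(np.float32)
r=cv2.warpPerspective(im,cv2.getPerspectiveTransform(src,dst),(w,h)); cv2.imwrite("pics/w7r.png",r)
```

```text
(array([-390.2,  119.2,    2.6]), array([-0.05,  0.04, -6.22]))
```

Request:
carry_out --moves "-390 119 0 0 0 -6.2 12;-390 119 0 0 0 -6.2 12;-390 119 0 0 0 -6.2 12;-390 119 0 0 0 -6.2 12;-390 119 0 0 0 -6.2 12;-390 119 0 0 0 -6.2 12;-390 119 0 0 0 -6.2 12;-390 119 0 0 0 -6.2 12;-390 119 0 0 0 -6.2 12;-390 119 0 0 0 -6.2 12;-390 119 15 0 0 -6.2 12;-390 119 35 0 0 -6.2 12;-390 119 35 0 0 -6.2 12;-390 119 35 0 0 -6.2 12;-390 119 35 0 0 -6.2 12"

```text
time: 15.5
ee_pos: [0.4453, -0.2036, 0.0789]
tcp_rot: [180.0, 0.0, 81.6]
wrist_force: [-0.1, -0.3, -0.7]
opening: 0.0204
grasp_force: 58.9
```

Run:
```python
from h import *
o=bot.get_obs();print(o["ee_pos"],o["wrist_force"])
cam("wrist","w8"); im=cv2.imread("pics/w8.png")[30:330,120:420]; cv2.imwrite("pics/w8b.png",cv2.resize(im,None,fx=2,fy=2,interpolation=cv2.INTER_CUBIC))
```

```text
[ 0.44526728 -0.20362401  0.07890254] [-0.09549969 -0.27315555 -0.72777216]
```

View pics/w8b.png

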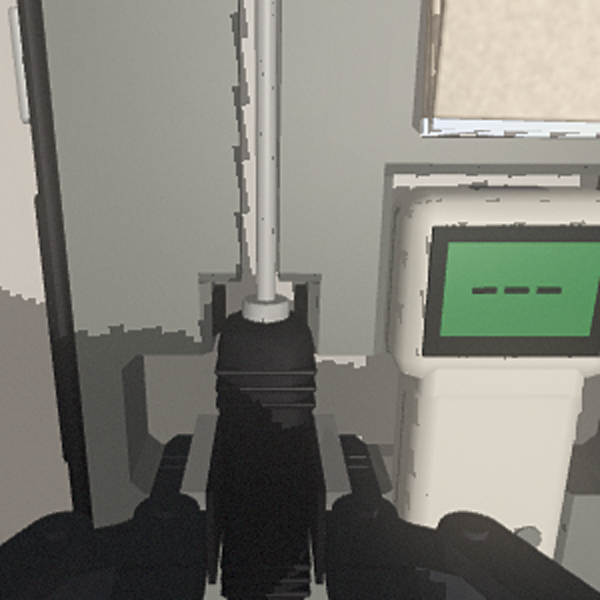

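The last view shows the probe over its cutout: mouth at columns 199–321 (centre 260), row 273. The probe centre is at column 265 and the handle's front end at about row 315.

Run:
```python
from h import *
C=load("w8"); o=bot.get_obs(); A=rpy(o["tcp_rot"]); tz=o["ee_pos"][2]
g=lambda u,v,z:(A.T@(ray(C,120+u/2,30+v/2,z)-o["ee_pos"])*1000).round(1)
print("mouth",g(199,273,.046),g(321,273,.046),"slot",g(239,100,.046),g(280,100,.046))
for dz in (.0,-.008,-.0118): print("handle end",g(265,314,tz+dz),"collar end",g(265,296,tz+dz))
print("needle",g(263,20,tz-.0118),g(266,290,tz-.0118))
print("trench L far",g(125,357,.046))
```

```text
mouth [ 42.7 -16.9  33.1] [42.7 14.8 33.1] slot [85.1 -6.  33.1] [85.1  3.8 33.1]
handle end [41.9  0.2 -0. ] collar end [45.8  0.2 -0. ]
handle end [39.4  0.2  8. ] collar end [43.6  0.2  8. ]
handle end [38.2  0.2 11.8] collar end [42.5  0.2 11.8]
needle [99.5 -0.1 11.8] [43.9  0.5 11.8]
trench L far [ 19.3 -37.9  33.1]
```

Request:
carry_out --moves "-1.5 -1 0 0 0 0 12;-1.5 -1 5 0 0 0 12;-1.5 -1 10 0 0 0 12;-1.5 -1 15 0 0 0 12;-1.5 -1 15 0 0 0 12;-1.5 -1 15 0 0 0 12"

```text
time: 16.15
ee_pos: [0.4435, -0.2056, 0.063]
tcp_rot: [-180.0, -0.0, 81.6]
wrist_force: [-0.5, 0.2, -1.2]
opening: 0.0206
grasp_force: 59.0
```

Request:
carry_out --moves "0 0 3 0 0 0 12;0 0 6 0 0 0 12;0 0 9 0 0 0 12;0 0 11 0 0 0 12;0 0 11 0 0 0 12;0 0 11 0 0 0 12"

```text
time: 16.75
ee_pos: [0.4441, -0.2057, 0.0528]
tcp_rot: [179.9, 0.0, 81.6]
wrist_force: [-1.0, 1.3, 5.2]
opening: 0.0208
grasp_force: 59.6
```

Request:
carry_out --moves "0 0 1 0 0 0 12;0 0 2 0 0 0 12;0 0 3 0 0 0 12;0 0 3 0 0 0 12;0 0 3 0 0 0 12"

```text
time: 17.25
ee_pos: [0.4442, -0.2057, 0.0527]
tcp_rot: [179.8, 0.0, 81.6]
wrist_force: [-11.3, 6.1, 32.9]
opening: 0.0207
grasp_force: 63.2
```

Request:
carry_out --moves "0 0 -3 0 0 0 12;0 0 -3 0 0 0 34;0 0 -3 0 0 0 34;0 0 -3 0 0 0 34;0 0 -3 0 0 0 34;0 0 -15 0 0 0 34;0 0 -45 0 0 0 34;0 0 -60 0 0 0 0;0 0 -60 0 0 0 0;0 0 -60 0 0 0 0;0 0 -60 0 0 0 0"

```text
time: 18.35
ee_pos: [0.4432, -0.2054, 0.1083]
tcp_rot: [-179.9, -0.0, 81.6]
wrist_force: [-0.7, 0.1, -0.3]
opening: -0.0
grasp_force: 0.0
```

Run:
```python
from h import *
o=bot.get_obs();print(o["ee_pos"],o["opening"])
for n,p in (("p+",[.4484,-.176,.069]),("p-",[.4396,-.236,.069]),("m+",[.5153,-.168,.071]),("m-",[.5014,-.262,.071])): print(n,tomove(p,[180,0,81.6])[0])
```

```text
[ 0.44323784 -0.20543763  0.10825446] -4.621229706633923e-05
p+ [29.9  0.8 39.3]
p- [-30.8   0.9  39.2]
m+ [47.6 65.8 37.2]
m- [-47.4  65.9  37.1]
```

Next I'll press-check each end of the probe and the meter with closed fingertips.

Request:
carry_out --moves "30 1 20 0 0 0 0;30 1 33 0 0 0 0;30 1 38 0 0 0 0;30 1 40 0 0 0 0;30 1 41 0 0 0 0;30 1 41 0 0 0 0;30 1 41 0 0 0 0"

```text
time: 19.05
ee_pos: [0.4489, -0.1763, 0.069]
tcp_rot: [180.0, -0.0, 81.6]
wrist_force: [-3.6, 4.3, 8.3]
opening: 0.0
grasp_force: 4.2
```

Request:
carry_out --moves "0 0 -15 0 0 0 0;-61 0 -15 0 0 0 0;-61 0 -15 0 0 0 0;-61 0 -10 0 0 0 0;-61 0 -5 0 0 0 0;-61 0 -2 0 0 0 0;-61 0 0 0 0 0 0;-61 0 0 0 0 0 0;-61 0 0 0 0 0 0"

```text
time: 19.95
ee_pos: [0.44, -0.2357, 0.069]
tcp_rot: [-180.0, 0.0, 81.6]
wrist_force: [-4.0, 0.1, 8.5]
opening: 0.0002
grasp_force: 4.3
```

Request:
carry_out --moves "0 0 -25 0 0 0 0;-17 65 -25 0 0 0 0;-17 65 -25 0 0 0 0;-17 65 -20 0 0 0 0;-17 65 -10 0 0 0 0;-17 65 -5 0 0 0 0;-17 65 -3 0 0 0 0;-17 65 -2 0 0 0 0;-17 65 -2 0 0 0 0;-17 65 -2 0 0 0 0"

```text
time: 20.95
ee_pos: [0.5008, -0.2619, 0.071]
tcp_rot: [-180.0, -0.0, 81.6]
wrist_force: [-4.0, 4.9, 10.1]
opening: -0.0002
grasp_force: 4.7
```

Request:
carry_out --moves "0 0 -20 0 0 0 0;95 0 -20 0 0 0 0;95 0 -20 0 0 0 0;95 0 -20 0 0 0 0;95 0 -8 0 0 0 0;95 0 -3 0 0 0 0;95 0 -1 0 0 0 0;95 0 0 0 0 0 0;95 0 0 0 0 0 0;95 0 0 0 0 0 0"

```text
time: 21.95
ee_pos: [0.5149, -0.1692, 0.071]
tcp_rot: [-180.0, -0.1, 81.5]
wrist_force: [-7.3, 5.9, 15.1]
opening: -0.0002
grasp_force: 7.5
```

All four checks contact at the expected heights (0.069 and 0.071), so both parts are home and level. Next is the lid angle, from the top image.

Run:
```python
from h import *
C=load("t1"); t=np.radians(8.4); ex=np.array([np.cos(t),-np.sin(t),0]); ey=np.array([np.sin(t),np.cos(t),0]); c=np.array([.492,-.187,0])
print("hinge", (proj(C,[c+.1*ex+ey*.118+[0,0,.05],c+.1*ex-ey*.118+[0,0,.05]])/.64).round(0).tolist())
for a in (1.6,1.7,1.75,1.8,1.85):
    e=c+(.1-.2*np.cos(a))*ex+[0,0,.05+.2*np.sin(a)]
    print(a,e.round(3),(proj(C,[e+ey*.118,e-ey*.118])/.64).round(0).tolist())
e=c+.19*ex+.05*ey;print(e,tomove([e[0],e[1],.29],[180,0,81.6]))
for n,u,v in(("mug",512,187),("redtop",547,187),("mug2",490,160),("cond",578,170)): print(n,ray(C,u*.64,v*.64,.1))
```

```text
hinge [[450.0, 257.0], [566.0, 273.0]]
1.6 [ 0.597 -0.202  0.25 ] [[459.0, 225.0], [598.0, 244.0]]
1.7 [ 0.616 -0.205  0.248] [[461.0, 214.0], [599.0, 233.0]]
1.75 [ 0.626 -0.207  0.247] [[461.0, 209.0], [599.0, 228.0]]
1.8 [ 0.636 -0.208  0.245] [[462.0, 204.0], [599.0, 222.0]]
1.85 [ 0.645 -0.21   0.242] [[462.0, 199.0], [599.0, 218.0]]
[ 0.68726589 -0.16529216  0.        ] (array([  29.7,  169.7, -219.1]), array([-0.05, -0.08, -0.11]))
mug [ 0.73728197 -0.2060153   0.1       ]
redtop [ 0.73708788 -0.27536688  0.1       ]
mug2 [ 0.79369605 -0.16403272  0.1       ]
cond [ 0.77231551 -0.33868428  0.1       ]
```

Request:
carry_out --moves "0 0 -50 0 0 0 0;0 0 -100 0 0 0 0;0 0 -150 0 0 0 0;0 0 -200 0 0 0 0;0 0 -230 0 0 0 0;0 0 -230 0 0 0 0;30 50 -230 0 0 0 0;30 100 -230 0 0 0 0;30 150 -230 0 0 0 0;30 170 -230 0 0 0 0;30 170 -230 0 0 0 0;30 170 -230 0 0 0 0;30 170 -230 0 0 0 0"

```text
time: 23.25
ee_pos: [0.6874, -0.1647, 0.3004]
tcp_rot: [-180.0, 0.0, 81.5]
wrist_force: [-0.2, 0.2, 0.9]
opening: -0.0001
grasp_force: 0.0
```

Request:
carry_out --moves "0 0 35 0 0 0 0;0 0 65 0 0 0 0;0 0 65 0 0 0 0;0 -10 65 0 0 0 0;0 -18 65 0 0 0 0;0 -26 65 0 0 0 0;0 -34 65 0 0 0 0;0 -42 65 0 0 0 0;0 -50 65 0 0 0 0;0 -58 65 0 0 0 0;0 -58 65 0 0 0 0"

```text
time: 24.35
ee_pos: [0.6301, -0.1555, 0.2363]
tcp_rot: [180.0, 0.0, 81.6]
wrist_force: [-0.6, -1.4, 0.1]
opening: -0.0001
grasp_force: 0.0
```

Request:
carry_out --moves "0 -10 0 0 0 0 0;0 -20 0 0 0 0 0;0 -30 0 0 0 0 0;0 -40 0 0 0 0 0;0 -50 0 0 0 0 0;0 -60 0 0 0 0 0;0 -70 0 0 0 0 0;0 -75 0 0 0 0 0;0 -75 0 0 0 0 0;0 -75 0 0 0 0 0"

```text
time: 25.35
ee_pos: [0.5569, -0.1446, 0.2354]
tcp_rot: [180.0, 0.0, 81.6]
wrist_force: [0.4, 0.2, 0.6]
opening: -0.0003
grasp_force: 0.0
```

Run:
```python
from h import *
print(bot.get_obs()["wrist_force"])
a=cam("side","s9")["img"].astype(int); b=cv2.imread("pics/sideraw.png")[:,:,::-1].astype(int)
C=load("s9"); t=np.radians(8.4); ex=np.array([np.cos(t),-np.sin(t),0]); ey=np.array([np.sin(t),np.cos(t),0]); c=np.array([.492,-.187,0])
# mean colours: at cutout (green display -> lid?), at open-lid face, outer
for n,p in(("display",[.5153,-.168,.054]),("sachet",[.55,-.11,.046])):
    u,v=proj(C,p)[0].astype(int); print(n,b[v-1:v+2,u-1:u+2].mean((0,1)),a[v-1:v+2,u-1:u+2].mean((0,1)))
```

```text
[0.38603304 0.16941736 0.5847826 ]
display [64.33333333 62.88888889 59.        ] [ 62.88888889 112.11111111  68.77777778]
sachet [229.44444444 215.33333333 187.77777778] [48.55555556 44.33333333 40.55555556]
```

Request:
carry_out --moves "0 0 -20 0 0 0 0;0 0 -50 0 0 0 0;0 0 -50 0 0 0 0;0 0 -50 0 0 0 0;0 0 -50 0 0 0 0;0 0 -50 0 0 0 0;0 0 -50 0 0 0 0;0 0 -50 0 0 0 0;0 0 -50 0 0 0 0;0 0 -50 0 0 0 0;0 0 -50 0 0 0 0;0 0 -50 0 0 0 0;0 0 -50 0 0 0 0;0 0 -50 0 0 0 0;0 0 -50 0 0 0 0;0 0 -50 0 0 0 0;0 0 -50 0 0 0 0;0 0 -50 0 0 0 0;0 0 -50 0 0 0 0;0 0 -50 0 0 0 0"

```text
time: 27.4
ee_pos: [0.5568, -0.1446, 0.2853]
tcp_rot: [-180.0, -0.0, 81.6]
wrist_force: [-0.7, -0.3, 0.2]
opening: 0.0
grasp_force: 0.0
```

Run:
```python
from h import *
C0=None
a=cam("side","s10")["img"].astype(int); C=load("s10"); t=np.radians(8.4); ex=np.array([np.cos(t),-np.sin(t),0]); ey=np.array([np.sin(t),np.cos(t),0]); c=np.array([.492,-.187,0])
p9=cv2.imread("pics/s9.png").astype(int)[:,:,::-1]
for n,p in(("display",[.5153,-.168,.054]),("sachet",[.55,-.11,.046]),("meter tail",[.5014,-.262,.054]),("front insert",[.41,-.17,.046])):
    u,v=proj(C,p)[0].astype(int); print(n,p9[v,u],a[v,u])
import time; bot.camera("top"); b=bot.camera("side")["img"].astype(int); print("moving px",(abs(a-b).max(2)>25).sum())
# lid front edge: profile down column crossing the front top edge near case end
for k in (-.1,.0,.1):
    q=[proj(C,c-ey*.10+ex*k+[0,0,z])[0].round(1).tolist() for z in(.05,.063)]; print(q)
```

```text
display [ 71 125  76] [ 70 125  77]
sachet [26 25 20] [23 24 25]
meter tail [13 14 16] [15  7 11]
front insert [68 66 59] [67 66 61]
moving px 0
[[215.4, 272.3], [215.2, 268.9]]
[[255.8, 271.9], [255.8, 268.5]]
[[296.0, 271.5], [296.4, 268.1]]
```

Run:
```python
from h import *
cam("top","t10"); t=np.radians(8.4); ex=np.array([np.cos(t),-np.sin(t),0]); ey=np.array([np.sin(t),np.cos(t),0]); c=np.array([.492,-.187,0])
def strip(C,im,a,r0,r1):
    P=[c+(.1-r*np.cos(a))*ex+ey*y+[0,0,.05+r*np.sin(a)] for r,y in((r0,-.115),(r1,-.115),(r1,-.03),(r0,-.03))]
    m=np.zeros(im.shape[:2],np.uint8); cv2.fillConvexPoly(m,proj(C,P).round().astype(np.int32),1); return im.max(2)[m>0].mean().round(0)
def run(n):
    im=cv2.imread(f"pics/{n}.png"); C=load(n if n!="sideraw" else "s9"); print(n)
    for a in np.arange(.0,1.9,.1): print(round(a,2),[strip(C,im,a,*r) for r in((.02,.1),(.1,.16),(.16,.195),(.205,.215),(.22,.25))])
for n in("sideraw","s10"): run(n)
```

```text
sideraw
0.0 [np.float64(138.0), np.float64(128.0), np.float64(116.0), np.float64(170.0), np.float64(206.0)]
0.1 [np.float64(140.0), np.float64(130.0), np.float64(112.0), np.float64(179.0), np.float64(206.0)]
0.2 [np.float64(142.0), np.float64(132.0), np.float64(112.0), np.float64(164.0), np.float64(206.0)]
0.3 [np.float64(143.0), np.float64(136.0), np.float64(113.0), np.float64(134.0), np.float64(206.0)]
0.4 [np.float64(143.0), np.float64(137.0), np.float64(118.0), np.float64(72.0), np.float64(205.0)]
0.5 [np.float64(142.0), np.float64(135.0), np.float64(119.0), np.float64(89.0), np.float64(188.0)]
0.6 [np.float64(139.0), np.float64(130.0), np.float64(122.0), np.float64(118.0), np.float64(157.0)]
0.7 [np.float64(136.0), np.float64(133.0), np.float64(120.0), np.float64(114.0), np.float64(138.0)]
0.8 [np.float64(131.0), np.float64(146.0), np.float64(113.0), np.float64(133.0), np.float64(144.0)]
0.9 [np.float64(130.0), np.float64(158.0), np.float64(127.0), np.float64(138.0), np.float64(150.0)]
1.0 [np.float64(136.0), np.float64(141.0), np.float64(170.0), np.float64(141.0), np.float64(15
[... 1942 characters left out ...]
oat64(179.0)]
1.2 [np.float64(22.0), np.float64(21.0), np.float64(47.0), np.float64(144.0), np.float64(186.0)]
1.3 [np.float64(21.0), np.float64(22.0), np.float64(23.0), np.float64(24.0), np.float64(22.0)]
1.4 [np.float64(21.0), np.float64(22.0), np.float64(26.0), np.float64(51.0), np.float64(114.0)]
1.5 [np.float64(26.0), np.float64(137.0), np.float64(217.0), np.float64(217.0), np.float64(208.0)]
1.6 [np.float64(117.0), np.float64(216.0), np.float64(216.0), np.float64(216.0), np.float64(215.0)]
1.7 [np.float64(165.0), np.float64(216.0), np.float64(216.0), np.float64(216.0), np.float64(214.0)]
1.8 [np.float64(192.0), np.float64(217.0), np.float64(216.0), np.float64(216.0), np.float64(205.0)]
```

The lid is standing at about 1.3 rad, right on the balance point. I'll push it farther.

Request:
carry_out --moves "0 2 25 0 0 0 0;0 2 50 0 0 0 0;0 2 50 0 0 0 0;0 -10 50 0 0 0 0;0 -20 50 0 0 0 0;0 -30 50 0 0 0 0;0 -40 50 0 0 0 0;0 -50 50 0 0 0 0;0 -60 50 0 0 0 0;0 -60 50 0 0 0 0;0 -60 0 0 0 0 0;0 -60 0 0 0 0 0;0 -60 0 0 0 0 0;0 -60 0 0 0 0 0;0 -60 0 0 0 0 0;0 -60 0 0 0 0 0;0 -60 0 0 0 0 0;0 -60 0 0 0 0 0"

```text
time: 29.4
ee_pos: [0.4974, -0.1357, 0.285]
tcp_rot: [-180.0, -0.0, 81.6]
wrist_force: [-0.2, 0.5, -0.0]
opening: 0.0
grasp_force: 0.0
```

Request:
carry_out --moves "0 0 -10 0 0 0 0;0 0 -10 0 0 0 0;0 0 -10 0 0 0 0;0 0 -10 0 0 0 0;0 0 -10 0 0 0 0;0 0 -10 0 0 0 0;0 0 -10 0 0 0 0;0 0 -10 0 0 0 0;0 0 -10 0 0 0 0;0 0 -10 0 0 0 0;0 0 -10 0 0 0 0;0 0 -10 0 0 0 0;0 0 -10 0 0 0 0;0 0 -10 0 0 0 0;0 0 -10 0 0 0 0;0 0 -10 0 0 0 0"

```text
time: 31.0
ee_pos: [0.4975, -0.1358, 0.2953]
tcp_rot: [-180.0, 0.0, 81.6]
wrist_force: [-0.4, -0.9, 0.8]
opening: 0.0
grasp_force: 0.0
```

```bash
cat > lid.py <<'E'
from h import *
cam("side","s11"); t=np.radians(8.4); ex=np.array([np.cos(t),-np.sin(t),0]); ey=np.array([np.sin(t),np.cos(t),0]); c=np.array([.492,-.187,0])
im=cv2.imread("pics/s11.png"); C=load("s11")
def strip(a,r0,r1):
    P=[c+(.1-r*np.cos(a))*ex+ey*y+[0,0,.057+r*np.sin(a)] for r,y in((r0,-.115),(r1,-.115),(r1,.11),(r0,.11))]
    m=np.zeros(im.shape[:2],np.uint8); cv2.fillConvexPoly(m,proj(C,P).round().astype(np.int32),1); return float(im.max(2)[m>0].mean().round(0))
for a in (0,.03,.06,.1,.2,.4,.6,.8,1,1.2,1.3): print(a,[strip(a,*r) for r in((.02,.1),(.1,.16),(.16,.195),(.207,.215),(.22,.25))])
b=bot.camera("side")["img"][:,:,::-1].astype(int); print("moving",(abs(im.astype(int)-b).max(2)>25).sum())
E
python3 lid.py
```

```text
0 [31.0, 29.0, 25.0, 158.0, 159.0]
0.03 [31.0, 29.0, 25.0, 161.0, 160.0]
0.06 [31.0, 29.0, 26.0, 162.0, 161.0]
0.1 [31.0, 32.0, 32.0, 165.0, 164.0]
0.2 [34.0, 42.0, 44.0, 166.0, 172.0]
0.4 [42.0, 56.0, 64.0, 126.0, 187.0]
0.6 [49.0, 70.0, 90.0, 100.0, 171.0]
0.8 [54.0, 87.0, 110.0, 127.0, 145.0]
1 [63.0, 98.0, 129.0, 149.0, 173.0]
1.2 [69.0, 121.0, 149.0, 155.0, 174.0]
1.3 [78.0, 128.0, 164.0, 196.0, 206.0]
moving 0
```

The image code puts the lid at about 0 rad with nothing moving. A gentle touch near the free edge will confirm it.

Request:
carry_out --moves "0 -45 50 0 0 0 0;0 -88 100 0 0 0 0;0 -88 150 0 0 0 0;0 -88 190 0 0 0 0;0 -88 210 0 0 0 0;0 -88 214 0 0 0 0;0 -88 217 0 0 0 0;0 -88 217 0 0 0 0;0 -88 217 0 0 0 0"

```text
time: 32.0
ee_pos: [0.4099, -0.1227, 0.0798]
tcp_rot: [-180.0, 0.0, 81.6]
wrist_force: [-9.9, 2.9, 15.6]
opening: 0.0003
grasp_force: 7.7
```

Contact at tip z = 0.063, which is the rim (50 mm) plus the lid (13 mm), so it is fully shut. I'll retreat.

Request:
carry_out --moves "0 0 -30 0 0 0 0;0 0 -80 0 0 0 0;0 0 -130 0 0 0 0;0 0 -180 0 0 0 0;0 0 -200 0 0 0 0;0 0 -200 0 0 0 0;0 0 -200 0 0 0 0"

```text
time: 32.7
ee_pos: [0.4106, -0.1229, 0.2781]
tcp_rot: [180.0, 0.0, 81.6]
wrist_force: [0.4, -0.0, -0.6]
opening: -0.0001
grasp_force: 0.0
```

```bash
python3 lid.py | sed -n '1,4p;$p'; python3 -c "
from workcell import bot
print(bot.get_obs()['wrist_force'],bot.job_done())"
```

```text
0 [30.0, 30.0, 30.0, 185.0, 199.0]
0.03 [30.0, 30.0, 30.0, 189.0, 199.0]
0.06 [30.0, 31.0, 31.0, 193.0, 198.0]
0.1 [31.0, 34.0, 36.0, 197.0, 198.0]
moving 286
the job is handed in; nothing more can be done
[-0.67851684 -0.27163097 -0.98459209] None
```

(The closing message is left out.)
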